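# Show the pricker under the measuring cup

### The job

Take the open steel measuring cup with the wire handle and, in front of the phone on its stand, lift it clear of the shelf and tip it about 45 degrees so that its underside, with the egg pricker, looks towards the phone (its mouth leans back, away from the phone). Hold it so for two seconds, then level it and stand it upright in the middle of the cork coaster without dropping it, and let go. Leave the glass salt grinder standing where it is.

Things in the scene. Friction and masses are not known exactly. Their poses are not given: they have to be found in the camera images.
- cup: open steel measuring cup, straight cylinder 58 mm across, 75 mm tall, wall 3 mm, 150 g; orange disc with a short pin recessed in its underside. A 6 mm wire handle stands out on its -x side to 53 mm from the axis, 21 to 61 mm up: grip the wall across y, near the rim. Origin: centre of the underside; z to the open mouth. Not the closed steel tin with a black lid and no handle.
- coaster: round cork coaster, 100 mm across and 6 mm thick, fixed flat on the shelf. Origin: centre of its underside, on the shelf surface; z up.
- phone: black phone, blue screen, 150 by 74 mm, 9 mm thick, leaning back 45 degrees on a fixed wooden stand at the far edge, top about 130 mm high. Origin: centre of the screen; z: out of the screen, towards the robot and 45 degrees up; y: level, along the short side; x: up along the screen, away from the robot. With the cup tipped right, its z is parallel to the phone's z.
- grinder: glass salt grinder with a steel twist cap, 48 mm across, 112 mm tall, standing upright, loose, 220 g; to be left alone. Origin: centre of its underside; z up.
Not all that is in view belongs to the job. What is shaped like the cup but blue or yellow is not meant.

How it is judged:
By the outcome, as a careful person would: the job done as asked, in the order asked, and still so for the second after the job is handed in, with the robot touching nothing.
It also fails if it takes over 48 s, if anything falls off the work surface, if the arm or the gripper's body presses on something with over 40 N, if the wrist force passes 120 N, or if a joint passes its speed limit or range.

### The arm

A 6-joint arm with a two-finger parallel gripper is mounted at the origin on the work surface. World frame = base frame: x ahead of the robot, y to its left, z up, the work surface at z = 0. Lengths are in mm, angles in rad, forces in N, time in s.
With the tool pointing down it reaches from about 150 to 775 mm from the base axis. Payload 6.1 kg.
Tool frame: the origin (TCP) lies midway between the tips of the shut fingers; the grasp point (between the pads) lies 19 mm behind it; z points along the fingers, y is the line along which they close (so a half turn about z gives the same grasp; the last joint's range is limited). The gripper opens to 85 mm and grips with 20 to 120 N. Pads are 22 mm wide; open, the fingers measure 114 mm over their backs; the gripper's body (76 mm by 85 mm) begins 54 mm behind the grasp point. The pads swing forward as they close: fully open they stand 13 mm farther back than shut.
Start: joints at [-1.101, 0.126, -0.04, 1.405, 0, 1.571], TCP at [237.663, -468.108, 231.295] pointing down, gripper open.
Joint ranges: [-2.72, 2.72], [-0.95, 1.95], [-1.27, 1.35], [-1.78, 2.02], [-1.46, 1.47], [-3.14, 3.14]. Speed limits (rad/s): [2.39, 2.39, 3.01, 3.14, 3.14, 3.14].

### API

Orientations are given as a rotation vector (axis times angle).
In Python, from workcell import bot, cams, ticket gives the robot as it stands.
- The arm moves only by the tool move_arm, never from a script. Its arguments are lists of equal length, an entry for each row: "slide": the shift along the tool's x, y, z normalised to -1 to 1, where 1 is 0.025 m, a list of three; "turn": the turn, a rotation vector about the tool's x, y, z normalised to -1 to 1, where 1 is 5 degrees, a list of three; "hand": the opening, from 0 (shut) to 1 (fully open). A call has 1 to 20 rows; each row shifts and turns the commanded pose from where the row before left it, along the tool's axes as they then stand; what a row does not reach is not made up. A row lasts 1/12 s, in which the tool goes at most 41.7 mm and 7.16 degrees, less where a joint would pass 70% of its speed; a pose out of reach is approached as far as the arm can. A call with a number of a shift or a turn outside -1 to 1 is refused whole. A call with a gripper value outside its range is refused whole. The fingers move at their own pace and stop on an object; "force" is the grip in N (left out, the last holds). Time passes only in rows, so rows that do not move let the fingers close. It gives the time, the measured TCP pose, the force, the opening and the grip force at its end, in the units of the state.
- bot.observe(): the state, without advancing time (a new reading comes with each control period).
- cams.grab_frame(name): name is "scene" or "top" or "wrist"; returns (picture, depth): 480x640x3 uint8, red, green, blue; 480x640 float32, mm along the optical axis (not along the pixel's ray), 0 where there is no reading.
- cams.camera_info(name): a dict with "fx", "fy", "cx", "cy" (pixels), "D" ([k1, k2, p1, p2, k3] as OpenCV has them; the pictures are not rectified), "world_to_cam" (4x4, takes a point from world to camera coordinates). Camera axes: x right, y down, z forward; pixel columns grow to the right and rows downward; lengths in mm; the calibration is good to about 2 mm. A picture is of the moment at which its call begins: read the wrist's pose just before it. camera_info takes no time and is no camera call; for the wrist camera it gives the pose at the moment of the call.
- ticket.sign_off(): hands the job in; it is judged then, once.
The state is a dict: "clock": time; "joint_positions": joint angles; "joint_vel": joint speeds; "effort": joint torques, N m; "position": TCP position; "ee_rot": TCP orientation; "contact_force": force on the tool from outside, world axes, zero at the start; "torque": the same for the moment, N m; "gripper_width": finger opening in mm; "grasp_force": force on a finger pad.
Only numpy, scipy, OpenCV 4.12 (cv2) and the standard library are available. Lean on these libraries where they do the work, as an engineer would, in place of code of your own. Each camera call takes 0.05 s, during which the arm holds its last target. There are 200 camera calls.

## Working session

There is one attempt and no reset: what is moved stays moved. The work goes in short steps, Python scripts to look and compute and a tool call to move; the robot and the scene stay as the last step left them, time stands still between calls to the robot, and variables do not carry over. Pictures are saved under pics/ and viewed, at most 10 in all, crops included, and the job is handed in when it is done.

Besides the shell and the picture viewer there is one more tool, called after "Request:" by a JSON object that holds its "method" and its "body", one argument or row to a line. move_arm: Moves the arm, as the interface text tells. Scaled input: -1 to 1 covers 0.025 m each way for a shift and 5 degrees each way for a turn. Its arguments: {"type":"object","properties":{"slide":{"type":"array"},"turn":{"type":"array"},"hand":{"type":"array"},"force":{"type":"number"}},"required":["slide","turn","hand"]}

```bash
mkdir -p pics; ls; cat > h.py <<'E'
import numpy as np, cv2
from workcell import bot, cams, ticket
from scipy.spatial.transform import Rotation as R
def pts(name, depth, info=None):
    i=info or cams.camera_info(name)
    K=np.array([[i["fx"],0,i["cx"]],[0,i["fy"],i["cy"]],[0,0,1.]])
    v,u=np.mgrid[0:480,0:640]
    n=cv2.undistortPoints(np.stack([u,v],-1).reshape(-1,1,2).astype(np.float64),K,np.array(i["D"],float)).reshape(480,640,2)
    P=np.concatenate([n*depth[...,None],depth[...,None]],-1)
    T=np.linalg.inv(np.array(i["world_to_cam"]))
    return P@T[:3,:3].T+T[:3,3]
E
python3 - <<'E'
from h import *
print(bot.observe())
for n in ("scene","top"):
    im,d=cams.grab_frame(n); cv2.imwrite(f"pics/{n}0.png",im[...,::-1]); np.savez(f"{n}0.npz",im=im,d=d,P=pts(n,d))
    T=np.linalg.inv(np.array(cams.camera_info(n)["world_to_cam"])); print(n,T.round(2))
E
```

```text
pics
{'clock': 0.0, 'joint_positions': array([-1.10097829e+00,  1.26395330e-01, -4.06246494e-02,  1.40541313e+00,
       -3.88764965e-07,  1.57078265e+00]), 'joint_vel': array([ 4.28252313e-04, -1.29849112e-04,  3.25202629e-04,  3.10055013e-05,
       -9.01112203e-04,  2.63649237e-03]), 'effort': array([ 9.86037267e-04, -4.35915935e+01,  3.52922308e+01,  1.74072327e-02,
        1.37390716e-04, -3.29950467e-06]), 'position': array([ 237.48989367, -467.74219389,  230.51282221]), 'ee_rot': array([-3.05375737e+00, -7.30870235e-01,  5.98697371e-04]), 'contact_force': array([ 0.05867949,  0.14186833, -0.17608313]), 'torque': array([-0.01832713,  0.05232514, -0.03738475]), 'grasp_force': 0.0, 'gripper_width': 85.20320073591587}
scene [[ 3.90000e-01  6.40000e-01 -6.60000e-01  1.39259e+03]
 [ 9.20000e-01 -2.80000e-01  2.70000e-01 -2.95490e+02]
 [-2.00000e-02 -7.10000e-01 -7.00000e-01  1.02422e+03]
 [ 0.00000e+00  0.00000e+00  0.00000e+00  1.00000e+00]]
top [[ 2.00000e-02 -9.90000e-01  1.10000e-01  3.83960e+02]
 [-1.00000e+00 -2.00000e-02 -1.00000e-02  6.33300e+01]
 [ 1.00000e-02 -1.10000e-01 -9.90000e-01  1.03953e+03]
 [ 0.00000e+00  0.00000e+00  0.00000e+00  1.00000e+00]]
```

View pics/scene0.png

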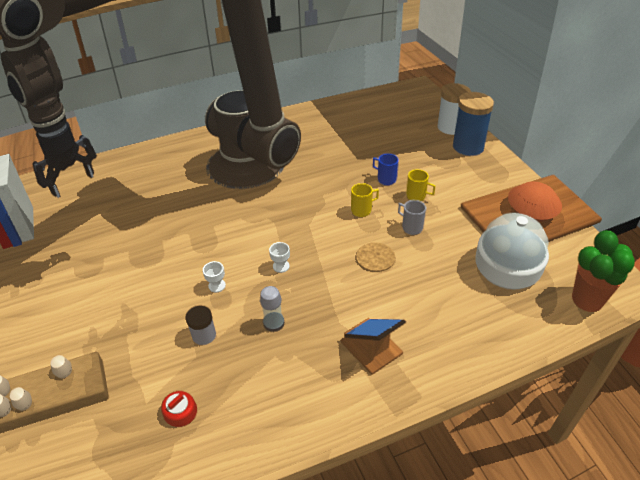

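View pics/top0.png

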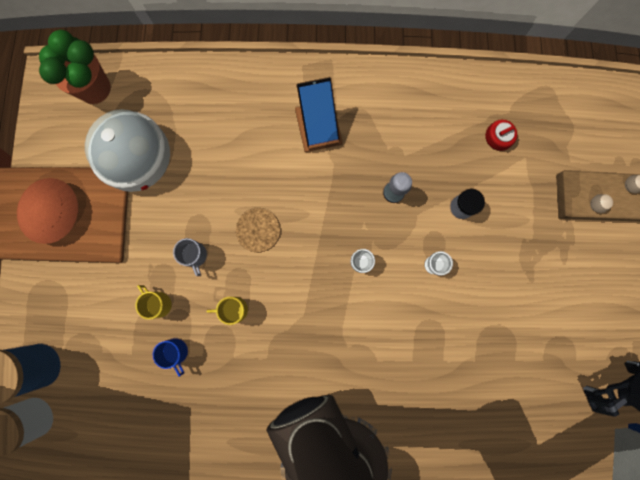

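The scene picture shows these candidates:
- Grey handled cup at scene (413,217), top (188,253).
- Yellow cups at scene (362,200) and (418,185).
- Blue cup at scene (387,168).
- Black-lidded tin at scene (201,325), top (467,204).

The grey cup is the one meant: it is steel, open and has a handle. The coaster is at top (258,230), the phone at top (320,112), the grinder at top (398,187).

```bash
python3 - <<'E'
from h import *
t=np.load("top0.npz"); s=np.load("scene0.npz")
a=cv2.resize(t["im"][220:290,150:230],(480,420),interpolation=cv2.INTER_CUBIC); b=cv2.resize(s["im"][190:245,385:440],(320,320),interpolation=cv2.INTER_CUBIC)
c=np.zeros((420,800,3),np.uint8); c[:,:480]=a; c[:320,480:]=b; cv2.imwrite("pics/crop.png",c[...,::-1])
P=t["P"]
def reg(P,x0,x1,y0,y1): return P[y0:y1,x0:x1].reshape(-1,3)
# cup points in both views
for P,im,box in((t["P"],t["im"],(165,220,232,285)),(s["P"],s["im"],(392,432,196,240))):
    q=reg(P,*box); col=reg(im,*box).astype(int)
    q2=q[q[:,2]>66]; q2=q2[q2[:,2]<90]; (c,r)=cv2.minEnclosingCircle(q2[:,:2].astype(np.float32)); print("rim",len(q2),q2[:,2].max(),c,r)
    h=q[(q[:,2]>15)&(q[:,2]<62)]; dd=np.hypot(*(h[:,:2]-c).T); k=(dd>36)&(dd<56); print("handle",k.sum(),h[k].mean(0)-[*c,0], "ang",np.degrees(np.arctan2(*(h[k].mean(0)[:2]-c)[::-1])))
# coaster
for P,box in((t["P"],(225,295,200,260)),(s["P"],(350,400,236,276))):
    q=reg(P,*box); q=q[(q[:,2]>3.5)&(q[:,2]<10)]; print("coaster z",len(q),q.mean(0),(q.min(0)+q.max(0))/2,q.max(0)-q.min(0))
# phone: blue mask
for P,im in((t["P"],t["im"]),(s["P"],s["im"])):
    i=im.astype(int); m=(i[...,2]>100)&(i[...,2]-i[...,0]>50)&(P[...,2]>15)&(P[...,0]>500)&(P[...,2]<150)
    n,l,st,ce=cv2.connectedComponentsWithStats(m.astype(np.uint8)); k=1+st[1:,4].argmax(); q=P[l==k]
    c=q.mean(0); u,sv,v=np.linalg.svd(q-c,full_matrices=False); print("phone",len(q),c,v.round(3), (q.min(0)+q.max(0))/2)
# grinder etc
for n,box in(("grinder",(380,416,168,206)),("tin",(448,488,186,222)),("cupY",(215,250,295,328)),("dome",(80,175,105,195)),("goblet",(350,378,248,274))):
    q=reg(t["P"],*box); q=q[q[:,2]>20]; print(n,q.min(0).round(),q.max(0).round())
E
```

```text
rim 165 77.64997405466215 (463.28814697265625, 325.3887634277344) 29.751596450805664
handle 50 [-41.14988344 -17.4426708   45.09152075] ang -157.02881484505738
rim 157 81.06758326899217 (465.13421630859375, 324.5535583496094) 32.218719482421875
handle 37 [-43.26893146 -14.97428144  42.51299875] ang -160.9105588457377
coaster z 1334 [521.52141599 185.7594456    5.84694065] [522.93744721 181.81507401   6.69303589] [131.47258751 158.66018183   6.38130195]
coaster z 811 [524.54546871 185.5317224    6.22721809] [521.46554951 188.66870931   6.73771681] [158.87680197 156.56759908   6.46534677]
phone 1742 [770.02430457  55.17398945  80.38025549] [[-0.69  -0.158 -0.707]
 [ 0.229 -0.973 -0.006]
 [-0.687 -0.166  0.708]] [768.14219967  54.74554671  77.53676331]
phone 502 [772.1642716   56.21726448  80.83851708] [[ 0.689  0.167  0.705]
 [-0.235  0.972 -0.   ]
 [-0.685 -0.166  0.709]] [769.61989157  56.23756238  77.74386501]
grinder [ 384. -141.   20.] [ 636.   63. 1040.]
tin [ 384. -306.   21.] [ 612.   63. 1040.]
cupY [316.  63.  20.] [ 384.  263. 1040.]
dome [384.  63.  20.] [ 772.  601. 1040.]
goblet [384. -69.  22.] [ 479.   63. 1040.]
```

View pics/crop.png

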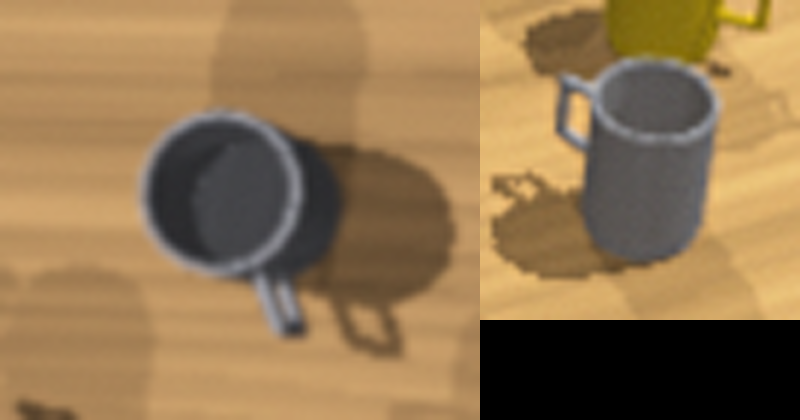

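The crop confirms it: a steel-grey open cup standing upright, with its wire handle to the lower right. Next I refine the coaster centre and plan the approach.

```bash
cat >> h.py <<'E'
def go(target_p, target_R, o=None):
    """shift (tool axes, units of 25mm) and turn (rotvec tool axes, units of 5deg) from present pose"""
    o=o or bot.observe(); Rc=R.from_rotvec(o["ee_rot"])
    sh=Rc.inv().apply(np.array(target_p)-o["position"])/25; tu=np.degrees((Rc.inv()*target_R).as_rotvec())/5
    print("slide tot",sh.round(3),"turn tot",tu.round(3),"maxrows",abs(sh).max().round(2),abs(tu).max().round(2)); return sh,tu
def down(yaw_y): # tool z down, tool y at azimuth yaw_y (deg)
    a=np.radians(yaw_y); y=np.array([np.cos(a),np.sin(a),0]); z=np.array([0,0,-1.]); return R.from_matrix(np.stack([np.cross(y,z),y,z],1))
E
python3 - <<'E'
from h import *
for n,box in(("top",(215,305,190,270)),("scene",(340,410,230,286))):
    f=np.load(n+"0.npz"); x0,x1,y0,y1=box
    im=cv2.GaussianBlur(f["im"],(5,5),0)[y0:y1,x0:x1]; lab=cv2.cvtColor(im,cv2.COLOR_RGB2LAB).astype(float)
    cen=lab[(y1-y0)//2-4:(y1-y0)//2+4,(x1-x0)//2-4:(x1-x0)//2+4].reshape(-1,3).mean(0)
    z=cv2.blur(f["P"][...,2].astype(np.float32),(5,5))[y0:y1,x0:x1]
    for nm,m in(("z",(z>3.3)&(z<9)),("L",lab[...,0]<(cen[0]+np.percentile(lab[...,0],80))/2)):
        m=cv2.morphologyEx(m.astype(np.uint8),cv2.MORPH_OPEN,np.ones((5,5)))
        k,l,st,ce=cv2.connectedComponentsWithStats(m); j=1+st[1:,4].argmax()
        q=f["P"][y0:y1,x0:x1][l==j]; print(n,nm,st[j],q.mean(0).round(1),np.ptp(q,axis=0).round(0))
        c,r=cv2.minEnclosingCircle(q[:,:2].astype(np.float32));print(c,r)
Q=np.load("top0.npz")["P"]
for n,b in(("grinder",(380,416,168,206)),("goblet",(350,378,248,274)),("yellow",(215,250,295,328)),("yellow2",(135,165,290,320))):
    q=Q[b[2]:b[3],b[0]:b[1]].reshape(-1,3);q=q[(q[:,2]>40)&(q[:,2]<200)];print(n,q.min(0).round(),q.max(0).round())
o=bot.observe();M=R.from_rotvec(o["ee_rot"]).as_matrix();print(M.round(3),"y az",np.degrees(np.arctan2(M[1,1],M[0,1])))
for az in(111,-69): go((464,325,200),down(az))
E
```

```text
top z [  22   19   42   43 1221] [520.5 182.6   5.5] [96. 93. 12.]
(521.4380493164062, 185.50601196289062) 49.05653381347656
top L [   6   17   84   45 2010] [521.8 176.9   7.5] [ 191.  206. 1046.]
(458.1438293457031, 161.65460205078125) 123.17369079589844
scene z [ 19  13  36  28 692] [524.8 183.8   6.1] [102. 100.  12.]
(525.4322509765625, 189.4552459716797) 51.99829864501953
scene L [   0   13   56   31 1128] [534.7 174.7  12.9] [ 920.  541. 1031.]
(938.2947998046875, -31.330055236816406) 525.5117797851562
grinder [ 593. -141.   41.] [636. -95. 116.]
goblet [430. -69.  40.] [479. -20.  65.]
yellow [316. 201.  40.] [372. 263.  80.]
yellow2 [322. 372.  40.] [381. 429.  78.]
[[ 0.892  0.453 -0.001]
 [ 0.453 -0.892  0.001]
 [ 0.    -0.001 -1.   ]] y az -63.08309770768737
slide tot [ 22.434 -24.174   1.258] turn tot [-1.0000e-03 -2.4000e-02 -3.4817e+01] maxrows 24.17 34.82
slide tot [ 22.434 -24.174   1.258] turn tot [-1.600e-02  1.000e-03  1.183e+00] maxrows 24.17 1.18
```

Request:
{"method": "move_arm", "body": {
  "slide": [
    [0,0,0],
    [0,0,0],
    [0,0,0],
    [0,0,0],
    [0,0,0],
    [0,0,0],
    [0,0,0],
    [0,0,0],
    [0,0,0],
    [0,0,0],
    [0,0,0],
    [0,0,0],
    [0,0,0],
    [0,0,0],
    [0,0,0],
    [0,0,0],
    [0,0,0],
    [0,0,0]
  ],
  "turn": [
    [0,0,-1],
    [0,0,-1],
    [0,0,-1],
    [0,0,-1],
    [0,0,-1],
    [0,0,-1],
    [0,0,-1],
    [0,0,-1],
    [0,0,-1],
    [0,0,-1],
    [0,0,-1],
    [0,0,-1],
    [0,0,-1],
    [0,0,-1],
    [0,0,-1],
    [0,0,-1],
    [0,0,-1],
    [0,0,-1]
  ],
  "hand": [1,1,1,1,1,1,1,1,1,1,1,1,1,1,1,1,1,1]
}}

```text
clock: 1.6
position: [237.5, -467.9, 230.8]
ee_rot: [-1.637, -2.68, -0.001]
contact_force: [0.1, -0.5, -0.1]
gripper_width: 85.4
grasp_force: 0.0
```

```bash
python3 - <<'E'
from h import *
o=bot.observe();print(o["clock"],o["joint_positions"].round(3)); go((464,325,200),down(111))
E
```

```text
1.6 [-1.101  0.126 -0.04   1.405  0.    -0.004]
slide tot [24.08  22.538  1.258] turn tot [ 9.0000e-03 -9.0000e-03 -1.6767e+01] maxrows 24.08 16.77
```

Request:
{"method": "move_arm", "body": {
  "slide": [
    [0,0,0],
    [0,0,0],
    [0,0,0],
    [0,0,0],
    [0,0,0],
    [0,0,0],
    [0,0,0],
    [0,0,0],
    [0,0,0],
    [0,0,0],
    [0,0,0],
    [0,0,0],
    [0,0,0],
    [0,0,0],
    [0,0,0],
    [0,0,0],
    [0,0,0],
    [-0.734,0.977,0],
    [-0.734,0.977,0],
    [-0.734,0.977,0]
  ],
  "turn": [
    [0,0,-0.986],
    [0,0,-0.986],
    [0,0,-0.986],
    [0,0,-0.986],
    [0,0,-0.986],
    [0,0,-0.986],
    [0,0,-0.986],
    [0,0,-0.986],
    [0,0,-0.986],
    [0,0,-0.986],
    [0,0,-0.986],
    [0,0,-0.986],
    [0,0,-0.986],
    [0,0,-0.986],
    [0,0,-0.986],
    [0,0,-0.986],
    [0,0,-0.986],
    [0,0,0],
    [0,0,0],
    [0,0,0]
  ],
  "hand": [1,1,1,1,1,1,1,1,1,1,1,1,1,1,1,1,1,1,1,1]
}}

```text
clock: 3.27
position: [263.0, -379.1, 230.5]
ee_rot: [0.563, -3.09, -0.002]
contact_force: [0.6, -1.0, -0.2]
gripper_width: 85.4
grasp_force: 0.0
```

Request:
{"method": "move_arm", "body": {
  "slide": [
    [-0.734,0.977,0],
    [-0.734,0.977,0],
    [-0.734,0.977,0],
    [-0.734,0.977,0],
    [-0.734,0.977,0],
    [-0.734,0.977,0],
    [-0.734,0.977,0],
    [-0.734,0.977,0],
    [-0.734,0.977,0],
    [-0.734,0.977,0],
    [-0.734,0.977,0],
    [-0.734,0.977,0],
    [-0.734,0.977,0],
    [-0.734,0.977,0],
    [-0.734,0.977,0],
    [-0.734,0.977,0],
    [-0.734,0.977,0],
    [-0.734,0.977,0],
    [-0.734,0.977,0],
    [-0.734,0.977,0]
  ],
  "turn": [
    [0,0,0],
    [0,0,0],
    [0,0,0],
    [0,0,0],
    [0,0,0],
    [0,0,0],
    [0,0,0],
    [0,0,0],
    [0,0,0],
    [0,0,0],
    [0,0,0],
    [0,0,0],
    [0,0,0],
    [0,0,0],
    [0,0,0],
    [0,0,0],
    [0,0,0],
    [0,0,0],
    [0,0,0],
    [0,0,0]
  ],
  "hand": [1,1,1,1,1,1,1,1,1,1,1,1,1,1,1,1,1,1,1,1]
}}

```text
clock: 4.93
position: [433.5, 208.2, 230.9]
ee_rot: [0.566, -3.09, 0.0]
contact_force: [-0.0, -0.2, 0.6]
gripper_width: 85.4
grasp_force: 0.0
```

Request:
{"method": "move_arm", "body": {
  "slide": [
    [-0.734,0.977,0],
    [-0.734,0.977,0],
    [-0.734,0.977,0],
    [-0.5,0.67,0],
    [0,0,0],
    [0,0,0],
    [0,0,0]
  ],
  "turn": [
    [0,0,0],
    [0,0,0],
    [0,0,0],
    [0,0,0],
    [0,0,0],
    [0,0,0],
    [0,0,0]
  ],
  "hand": [1,1,1,1,1,1,1]
}}

```text
clock: 5.52
position: [464.5, 314.3, 230.9]
ee_rot: [0.565, -3.089, 0.001]
contact_force: [-0.3, -0.8, 0.2]
gripper_width: 85.5
grasp_force: 0.0
```

```bash
python3 - <<'E'
from h import *
o=bot.observe();print(o["clock"],o["joint_positions"].round(3),o["position"]); go((464,325,200),down(111))
i=cams.camera_info("wrist"); im,d=cams.grab_frame("wrist"); P=pts("wrist",d,i); cv2.imwrite("pics/w1.png",im[...,::-1]); np.savez("w1.npz",im=im,d=d,P=P)
q=P.reshape(-1,3); ok=(d.reshape(-1)>0)
z=q[:,2]; n=np.hypot(q[:,0]-464,q[:,1]-325)
r=q[ok&(z>68)&(z<82)&(n<45)]; c,rad=cv2.minEnclosingCircle(r[:,:2].astype(np.float32)); print("rim",len(r),c,rad,np.median(r[:,2]))
A=np.c_[2*r[:,:2],np.ones(len(r))]; s=np.linalg.lstsq(A,(r[:,:2]**2).sum(1),rcond=None)[0]; print("lsq",s[:2])
dd=np.hypot(*(q[:,:2]-c).T); h=q[ok&(z>15)&(z<64)&(dd>36)&(dd<56)]; print("handle",len(h),h.mean(0),np.degrees(np.arctan2(*(np.median(h,0)[:2]-c)[::-1])))
E
```

```text
5.5167 [ 0.595  0.196  0.042  1.419 -0.     0.233] [464.49543297 314.29828436 230.85776375]
slide tot [-0.135  0.408  1.234] turn tot [-0.006 -0.014 -0.053] maxrows 1.23 0.05
rim 889 (463.6929016113281, 326.9602966308594) 29.061885833740234 74.10034068111162
lsq [463.16391997 326.62506653]
handle 175 [422.02435739 309.34250146  53.75543788] -157.15807208123263
```

Request:
{"method": "move_arm", "body": {
  "slide": [
    [-0.135,0.46,0],
    [0,0,0.8],
    [0,0,1],
    [0,0,1],
    [0,0,1],
    [0,0,1],
    [0,0,0.6],
    [0,0,0],
    [0,0,0]
  ],
  "turn": [
    [0,0,-0.45],
    [0,0,0],
    [0,0,0],
    [0,0,0],
    [0,0,0],
    [0,0,0],
    [0,0,0],
    [0,0,0],
    [0,0,0]
  ],
  "hand": [1,1,1,1,1,1,1,1,1]
}}

```text
clock: 6.32
position: [463.5, 326.3, 96.2]
ee_rot: [0.626, -3.077, 0.001]
contact_force: [-0.4, -0.1, 1.5]
gripper_width: 85.9
grasp_force: 0.0
```

```bash
python3 - <<'E'
from h import *
go((463.5,326.3,38),down(113))
E
```

```text
slide tot [-1.000e-03 -1.000e-03  2.328e+00] turn tot [-0.002 -0.014  0.001] maxrows 2.33 0.01
```

Request:
{"method": "move_arm", "body": {
  "slide": [
    [0,0,0.8],
    [0,0,0.8],
    [0,0,0.5],
    [0,0,0.2],
    [0,0,0],
    [0,0,0],
    [0,0,0],
    [0,0,0],
    [0,0,0],
    [0,0,0],
    [0,0,0],
    [0,0,0],
    [0,0,0],
    [0,0,0],
    [0,0,0],
    [0,0,0]
  ],
  "turn": [
    [0,0,0],
    [0,0,0],
    [0,0,0],
    [0,0,0],
    [0,0,0],
    [0,0,0],
    [0,0,0],
    [0,0,0],
    [0,0,0],
    [0,0,0],
    [0,0,0],
    [0,0,0],
    [0,0,0],
    [0,0,0],
    [0,0,0],
    [0,0,0]
  ],
  "hand": [1,1,1,1,1,1,0.5,0.5,0.5,0.5,0.5,0.5,0.5,0.5,0.5,0.5],
  "force": 45
}}

```text
clock: 7.65
position: [464.7, 327.3, 40.5]
ee_rot: [-0.625, 3.076, 0.002]
contact_force: [-1.4, -0.8, 5.4]
gripper_width: 58.2
grasp_force: 47.8
```

Request:
{"method": "move_arm", "body": {
  "slide": [
    [0,0,-0.3],
    [0,0,-0.6],
    [0,0,-1],
    [0,0,-1],
    [0,0,-1],
    [0,0,-1],
    [0,0,-1],
    [0,0,-1],
    [0,0,-0.6],
    [0,0,-0.3],
    [0,0,0],
    [0,0,0],
    [0,0,0]
  ],
  "turn": [
    [0,0,0],
    [0,0,0],
    [0,0,0],
    [0,0,0],
    [0,0,0],
    [0,0,0],
    [0,0,0],
    [0,0,0],
    [0,0,0],
    [0,0,0],
    [0,0,0],
    [0,0,0],
    [0,0,0]
  ],
  "hand": [0.5,0.5,0.5,0.5,0.5,0.5,0.5,0.5,0.5,0.5,0.5,0.5,0.5]
}}

```text
clock: 8.73
position: [463.5, 326.4, 232.4]
ee_rot: [0.625, -3.077, 0.001]
contact_force: [0.0, -0.3, -1.6]
gripper_width: 57.7
grasp_force: 48.6
```

```bash
python3 - <<'E'
from h import *
o=bot.observe();print(o["clock"],o["position"],o["joint_positions"].round(3),o["contact_force"],o["gripper_width"])
zp=np.array([-0.686,-0.166,0.7085]); zp/=np.linalg.norm(zp); S=np.array([769,55.5,78])
zt=-zp; 
for d in(110,):
    tcp=S+zp*(d+40.5); print("tcp",tcp)
    # tool y horizontal at az 13.6+90
    a=np.radians(103.6); y=np.array([np.cos(a),np.sin(a),0]); x=np.cross(y,zt); x/=np.linalg.norm(x); y=np.cross(zt,x)
    T=R.from_matrix(np.stack([x,y,zt],1)); go(tcp,T); go((tcp[0],tcp[1],o["position"][2]),down(103.6)); print((down(103.6).inv()*T).as_rotvec(degrees=True)/5)
    print(R.from_rotvec(o["ee_rot"]).as_matrix().round(3))
E
```

```text
8.7333 [463.50426893 326.39726503 232.37449243] [ 0.614  0.208  0.061  1.426 -0.     0.213] [ 4.29894701e-04 -3.16102588e-01 -1.60290671e+00] 57.74331783809625
tcp [665.76341337  30.51855192 184.62262628]
slide tot [ -2.833 -14.053   1.911] turn tot [ 0.727 -8.982  1.781] maxrows 14.05 8.98
slide tot [-2.8290e+00 -1.4054e+01  1.0000e-03] turn tot [-0.008 -0.024  1.875] maxrows 14.05 1.88
[-4.13312579e-04 -8.97811424e+00 -1.70737449e-04]
[[-0.921 -0.39  -0.002]
 [-0.39   0.921 -0.001]
 [ 0.002 -0.    -1.   ]]
```

Request:
{"method": "move_arm", "body": {
  "slide": [
    [-0.1,-0.5,0],
    [-0.189,-0.937,0],
    [-0.189,-0.937,0],
    [-0.189,-0.937,0],
    [-0.189,-0.937,0],
    [-0.189,-0.937,0],
    [-0.189,-0.937,0],
    [-0.189,-0.937,0],
    [-0.189,-0.937,0],
    [-0.189,-0.937,0],
    [-0.189,-0.937,0],
    [-0.189,-0.937,0],
    [-0.189,-0.937,0],
    [-0.189,-0.937,0],
    [-0.189,-0.937,0],
    [-0.089,-0.437,0],
    [0,0,0],
    [0,0,0]
  ],
  "turn": [
    [0,0,0],
    [0,0,0],
    [0,0,0],
    [0,0,0],
    [0,0,0],
    [0,0,0],
    [0,0,0],
    [0,0,0],
    [0,0,0],
    [0,0,0],
    [0,0,0],
    [0,0,0],
    [0,0,0],
    [0,0,0],
    [0,0,0],
    [0,0,0],
    [0,0,0.9],
    [0,0,0.95]
  ],
  "hand": [0.5,0.5,0.5,0.5,0.5,0.5,0.5,0.5,0.5,0.5,0.5,0.5,0.5,0.5,0.5,0.5,0.5,0.5]
}}

```text
clock: 10.23
position: [666.4, 29.5, 232.2]
ee_rot: [0.367, -3.118, -0.0]
contact_force: [-0.6, -0.0, -1.4]
gripper_width: 57.9
grasp_force: 48.6
```

Request:
{"method": "move_arm", "body": {
  "slide": [
    [0,0,0],
    [0,0,0],
    [0,0,0],
    [0,0,0],
    [0,0,0],
    [0,0,0],
    [0,0,0],
    [0,0,0],
    [0,0,0],
    [0,0,0],
    [0,0,0],
    [0,0,0],
    [0,0,0]
  ],
  "turn": [
    [0,-0.5,0],
    [0,-0.9,0],
    [0,-0.9,0],
    [0,-0.9,0],
    [0,-0.9,0],
    [0,-0.9,0],
    [0,-0.9,0],
    [0,-0.9,0],
    [0,-0.9,0],
    [0,-0.9,0],
    [0,-0.38,0],
    [0,0,0],
    [0,0,0]
  ],
  "hand": [0.5,0.5,0.5,0.5,0.5,0.5,0.5,0.5,0.5,0.5,0.5,0.5,0.5]
}}

```text
clock: 11.32
position: [665.1, 30.6, 232.3]
ee_rot: [-0.282, 2.347, 0.116]
contact_force: [-0.1, -0.3, -1.1]
gripper_width: 57.5
grasp_force: 48.7
```

```bash
cat >> h.py <<'E'
zp=np.array([-0.686,-0.166,0.7085]); zp/=np.linalg.norm(zp); S=np.array([769,55.5,78])
def tip(d):
    zt=-zp; a=np.radians(103.6); y=np.array([np.cos(a),np.sin(a),0]); x=np.cross(y,zt); x/=np.linalg.norm(x); y=np.cross(zt,x)
    return S+zp*(d+40.5), R.from_matrix(np.stack([x,y,zt],1))
E
python3 - <<'E'
from h import *
o=bot.observe();print(o["clock"],o["position"],o["joint_positions"].round(3),o["gripper_width"]); go(*tip(110),o)
im,d=cams.grab_frame("scene"); cv2.imwrite("pics/s2.png",im[150:450,250:610,::-1].repeat(2,0).repeat(2,1)[:600,:720])
E
```

```text
11.3167 [665.06194896  30.63901607 232.29517006] [-0.04  -0.153 -0.591  0.373  0.196 -0.201] 57.52059867362568
slide tot [ 1.323 -0.012  1.373] turn tot [ 0.018 -0.033  0.012] maxrows 1.37 0.03
```

View pics/s2.png

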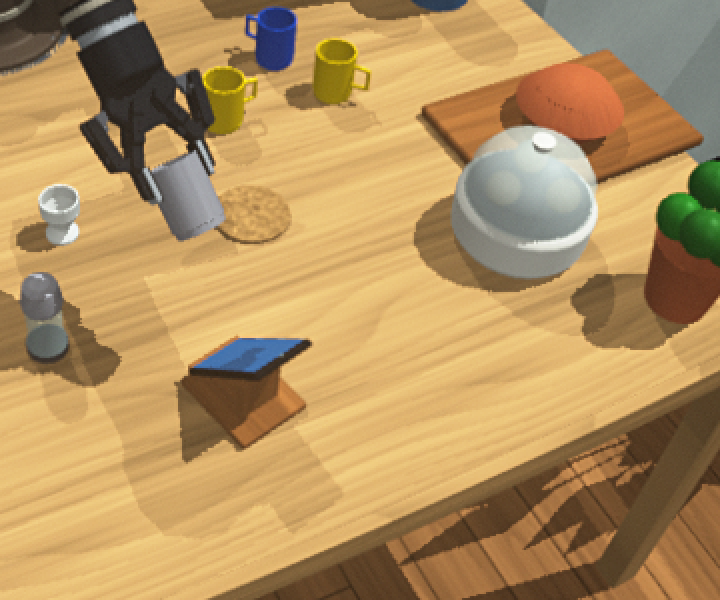

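The enlarged crop shows the cup held straight in the gripper at (190,195), tipped with its underside facing the phone at (250,355). I bring it onto the screen's axis and hold it there.

Request:
{"method": "move_arm", "body": {
  "slide": [
    [0.45,0,0.46],
    [0.45,0,0.46],
    [0.42,0,0.45],
    [0,0,0],
    [0,0,0],
    [0,0,0],
    [0,0,0],
    [0,0,0],
    [0,0,0],
    [0,0,0],
    [0,0,0],
    [0,0,0],
    [0,0,0],
    [0,0,0],
    [0,0,0],
    [0,0,0],
    [0,0,0],
    [0,0,0],
    [0,0,0],
    [0,0,0]
  ],
  "turn": [
    [0,0,0],
    [0,0,0],
    [0,-0.03,0],
    [0,0,0],
    [0,0,0],
    [0,0,0],
    [0,0,0],
    [0,0,0],
    [0,0,0],
    [0,0,0],
    [0,0,0],
    [0,0,0],
    [0,0,0],
    [0,0,0],
    [0,0,0],
    [0,0,0],
    [0,0,0],
    [0,0,0],
    [0,0,0],
    [0,0,0]
  ],
  "hand": [0.5,0.5,0.5,0.5,0.5,0.5,0.5,0.5,0.5,0.5,0.5,0.5,0.5,0.5,0.5,0.5,0.5,0.5,0.5,0.5]
}}

```text
clock: 13.03
position: [667.2, 31.1, 186.3]
ee_rot: [-0.282, 2.341, 0.117]
contact_force: [-1.0, -0.7, -1.5]
gripper_width: 58.1
grasp_force: 48.7
```

```bash
python3 - <<'E'
from h import *
o=bot.observe();go(*tip(110),o);print(o["clock"])
for n in("scene","top"):
    im,d=cams.grab_frame(n);P=pts(n,d); i=im.astype(int)
    T=tip(110);Rc=R.from_rotvec(o["ee_rot"]); q=Rc.inv().apply(P.reshape(-1,3)-o["position"]) # tool frame
    sat=(i.max(-1)-i.min(-1)).reshape(-1)
    k=(d.reshape(-1)>0)&(abs(q[:,0])<36)&(abs(q[:,1])<36)&(q[:,2]>5)&(q[:,2]<55)&(sat<45); c=q[k]
    if len(c)>30:
        rr=np.hypot(c[:,0],c[:,1]);w=c[(c[:,2]>5)&(c[:,2]<35)]
        f=lambda p:np.linalg.norm(np.cross(w-[p[0],p[1],0],np.array([p[2],p[3],1])/np.linalg.norm([p[2],p[3],1])),axis=1)-29
        from scipy.optimize import least_squares
        s=least_squares(f,[0,0,0,0],loss="soft_l1"); print(n,len(c),"axis off/tilt",s.x.round(3),"end z",np.percentile(c[:,2],98))
E
```

```text
slide tot [ 0.09  -0.009  0.003] turn tot [0.017 0.032 0.018] maxrows 0.09 0.03
13.0333
scene 469 axis off/tilt [ 0.92   0.892  0.027 -0.003] end z 40.01278419194448
top 448 axis off/tilt [ 0.318 -0.995 -0.094 -0.   ] end z 37.695931758982795
```

Request:
{"method": "move_arm", "body": {
  "slide": [
    [0,0,0],
    [0,0,0],
    [0,0,0],
    [0,0,0],
    [0,0,0],
    [0,0,0],
    [0,0,0],
    [0,0,0],
    [0,0,0],
    [0,0,0],
    [0,0,0],
    [0,0,0],
    [0,0,0],
    [0,0,0],
    [0,0,0],
    [0,0,0],
    [0,0,0],
    [0,0,0]
  ],
  "turn": [
    [0,0,0],
    [0,0,0],
    [0,0,0],
    [0,0,0],
    [0,0,0],
    [0,0,0],
    [0,0,0],
    [0,0,0],
    [0,0,0],
    [0,0,0],
    [0,0,0],
    [0,0,0],
    [0,0,0],
    [0,0,0],
    [0,0,0],
    [0,0,0],
    [0,0,0],
    [0,0,0]
  ],
  "hand": [0.5,0.5,0.5,0.5,0.5,0.5,0.5,0.5,0.5,0.5,0.5,0.5,0.5,0.5,0.5,0.5,0.5,0.5]
}}

```text
clock: 14.63
position: [667.2, 31.1, 186.2]
ee_rot: [-0.282, 2.341, 0.117]
contact_force: [-0.3, -0.6, -2.3]
gripper_width: 58.2
grasp_force: 48.7
```

Request:
{"method": "move_arm", "body": {
  "slide": [
    [0,0,0],
    [0,0,0],
    [0,0,0],
    [0,0,0],
    [0,0,0],
    [0,0,0],
    [0,0,0],
    [0,0,0],
    [0,0,0],
    [0,0,0],
    [0,0,0],
    [0,0,0],
    [0,0,0]
  ],
  "turn": [
    [0,0.5,0],
    [0,0.9,0],
    [0,0.9,0],
    [0,0.9,0],
    [0,0.9,0],
    [0,0.9,0],
    [0,0.9,0],
    [0,0.9,0],
    [0,0.9,0],
    [0,0.9,0],
    [0,0.41,0],
    [0,0,0],
    [0,0,0]
  ],
  "hand": [0.5,0.5,0.5,0.5,0.5,0.5,0.5,0.5,0.5,0.5,0.5,0.5,0.5]
}}

```text
clock: 15.72
position: [668.1, 31.3, 185.2]
ee_rot: [-0.376, 3.119, 0.0]
contact_force: [0.6, 0.7, -2.0]
gripper_width: 57.8
grasp_force: 48.7
```

```bash
python3 - <<'E'
from h import *
o=bot.observe();print(o["clock"],o["position"]);go((522,185,110),down(103.6),o)
E
```

```text
15.7167 [668.14201371  31.29790534 185.21677356]
slide tot [4.22  7.36  3.008] turn tot [0.002 0.006 0.027] maxrows 7.36 0.03
```

Request:
{"method": "move_arm", "body": {
  "slide": [
    [0.3,0.5,0],
    [0.5,0.9,0],
    [0.52,0.9,0],
    [0.3,0.5,0],
    [0,0,0],
    [0,0,0]
  ],
  "turn": [
    [0,0,0],
    [0,0,0],
    [0,0,0],
    [0,0,0],
    [0,0,0],
    [0,0,0]
  ],
  "hand": [0.5,0.5,0.5,0.5,0.5,0.5]
}}

```text
clock: 16.22
position: [610.8, 89.7, 187.2]
ee_rot: [-0.377, 3.116, -0.0]
contact_force: [0.4, 0.0, -2.2]
gripper_width: 57.9
grasp_force: 48.7
```

```bash
python3 - <<'E'
from h import *
i=cams.camera_info("wrist"); im,d=cams.grab_frame("wrist"); np.savez("w2.npz",im=im,d=d,P=pts("wrist",d,i))
for n in("w1","w2"):
    f=np.load(n+".npz");P=f["P"];z=cv2.blur(P[...,2].astype(np.float32),(5,5))
    m=((z>3.5)&(z<9)&(np.hypot(P[...,0]-522,P[...,1]-185)<62)&(f["d"]>0)).astype(np.uint8); m=cv2.morphologyEx(m,cv2.MORPH_OPEN,np.ones((5,5)))
    q=P[m>0]; print(n,len(q))
    if len(q)>200: print(q.mean(0),q.min(0),q.max(0),cv2.minEnclosingCircle(q[:,:2].astype(np.float32)))
cv2.imwrite("pics/w2.png",im[...,::-1]); print(bot.observe()["position"])
E
```

```text
w1 5930
[519.58904248 187.93110201   5.41077883] [472.54193314 139.64401829   2.5422817 ] [569.29868464 236.15960067   8.54084449] ((521.6358032226562, 186.93121337890625), 49.23167419433594)
w2 9194
[519.89478447 185.89043263   5.47833342] [472.89923042 138.18160952   2.92923591] [570.81740977 235.02468319   8.46883407] ((521.7352905273438, 186.5012664794922), 49.329978942871094)
[611.35836656  89.27699558 186.98945219]
```

View pics/w2.png

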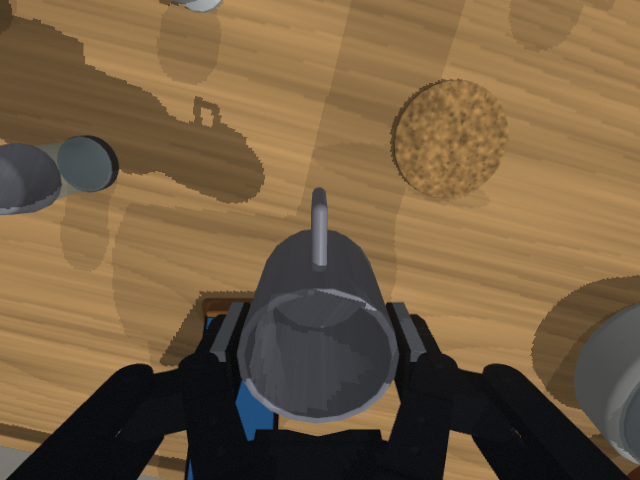

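The wrist picture shows the cup centred between the pads at (320,350), handle up, and the coaster clear at (450,138). Its centre is at (521.7, 186.5).

```bash
python3 - <<'E'
from h import *
go((521.7,186.5,100),down(103.6))
P=np.load("w2.npz")["P"].reshape(-1,3); o=bot.observe(); q=R.from_rotvec(o["ee_rot"]).inv().apply(P-o["position"])
r=q[(abs(q[:,2]+34.5)<5)&(np.hypot(q[:,0],q[:,1])<36)&(abs(q[:,1])<22)]; print(len(r),cv2.minEnclosingCircle(r[:,:2].astype(np.float32)),r.min(0),r.max(0))
E
```

```text
slide tot [2.567 4.632 3.471] turn tot [-0.007  0.025  0.029] maxrows 4.63 0.03
3512 ((1.6848149299621582, 0.6530407667160034), 29.482601165771484) [-27.3998247  -21.99786761 -36.08117836] [ 31.01762936  21.98924675 -29.50179404]
```

Request:
{"method": "move_arm", "body": {
  "slide": [
    [0.25,0.5,0],
    [0.5,0.9,0],
    [0.5,0.9,0],
    [0.5,0.9,0],
    [0.5,0.9,0.3],
    [0.25,0.53,0.6],
    [0,0,0.8],
    [0,0,0.8],
    [0,0,0.6],
    [0,0,0.37],
    [0,0,0],
    [0,0,0],
    [0,0,0]
  ],
  "turn": [
    [0,0,0],
    [0,0,0],
    [0,0,0],
    [0,0,0],
    [0,0,0],
    [0,0,0],
    [0,0,0],
    [0,0,0],
    [0,0,0],
    [0,0,0],
    [0,0,0],
    [0,0,0],
    [0,0,0]
  ],
  "hand": [0.5,0.5,0.5,0.5,0.5,0.5,0.5,0.5,0.5,0.5,0.5,0.5,0.5]
}}

```text
clock: 17.35
position: [523.8, 187.1, 100.6]
ee_rot: [-0.374, 3.118, 0.001]
contact_force: [-0.9, -0.6, -2.2]
gripper_width: 58.1
grasp_force: 48.8
```

```bash
python3 - <<'E'
from h import *
o=bot.observe();print(o["clock"],o["position"],o["contact_force"]);go((523.3,186.9,58),down(103.6),o)
E
```

```text
17.35 [523.8414789  187.11286221 100.55684485] [-0.92252408 -0.63381265 -2.18405007]
slide tot [ 0.026 -0.003  1.702] turn tot [0.002 0.018 0.019] maxrows 1.7 0.02
```

Request:
{"method": "move_arm", "body": {
  "slide": [
    [0,0,0.5],
    [0,0,0.6],
    [0,0,0.4],
    [0,0,0.2],
    [0,0,0.1],
    [0,0,0.08],
    [0,0,0.08],
    [0,0,0.08],
    [0,0,0],
    [0,0,0]
  ],
  "turn": [
    [0,0,0],
    [0,0,0],
    [0,0,0],
    [0,0,0],
    [0,0,0],
    [0,0,0],
    [0,0,0],
    [0,0,0],
    [0,0,0],
    [0,0,0]
  ],
  "hand": [0.5,0.5,0.5,0.5,0.5,0.5,0.5,0.5,0.5,0.5]
}}

```text
clock: 18.18
position: [523.1, 187.2, 48.7]
ee_rot: [-0.375, 3.119, 0.0]
contact_force: [-0.5, 0.1, -1.8]
gripper_width: 57.6
grasp_force: 48.8
```

Request:
{"method": "move_arm", "body": {
  "slide": [
    [0,0,0.04],
    [0,0,0.04],
    [0,0,0],
    [0,0,0]
  ],
  "turn": [
    [0,0,0],
    [0,0,0],
    [0,0,0],
    [0,0,0]
  ],
  "hand": [0.5,0.5,0.5,0.5]
}}

```text
clock: 18.52
position: [523.2, 187.2, 46.6]
ee_rot: [-0.375, 3.119, 0.0]
contact_force: [0.7, 0.0, -0.6]
gripper_width: 57.5
grasp_force: 48.8
```

Request:
{"method": "move_arm", "body": {
  "slide": [
    [0,0,0.04],
    [0,0,0],
    [0,0,0]
  ],
  "turn": [
    [0,0,0],
    [0,0,0],
    [0,0,0]
  ],
  "hand": [0.5,0.5,0.5]
}}

```text
clock: 18.77
position: [523.2, 187.2, 46.6]
ee_rot: [-0.375, 3.118, 0.0]
contact_force: [-2.9, -1.4, 6.9]
gripper_width: 58.2
grasp_force: 49.4
```

Request:
{"method": "move_arm", "body": {
  "slide": [
    [0,0,0.03],
    [0,0,0],
    [0,0,0]
  ],
  "turn": [
    [0,0,0],
    [0,0,0],
    [0,0,0]
  ],
  "hand": [0.5,0.5,0.5]
}}

```text
clock: 19.02
position: [523.3, 187.2, 46.6]
ee_rot: [-0.375, 3.118, 0.0]
contact_force: [-5.0, -2.0, 10.7]
gripper_width: 57.6
grasp_force: 49.9
```

Contact made at 46.6 mm. I relieve the press, open, and retreat straight up.

Request:
{"method": "move_arm", "body": {
  "slide": [
    [0,0,-0.04],
    [0,0,0],
    [0,0,0],
    [0,0,0],
    [0,0,0],
    [0,0,0],
    [0,0,0],
    [0,0,0],
    [0,0,0],
    [0,0,0],
    [0,0,0],
    [0,0,0],
    [0,0,0]
  ],
  "turn": [
    [0,0,0],
    [0,0,0],
    [0,0,0],
    [0,0,0],
    [0,0,0],
    [0,0,0],
    [0,0,0],
    [0,0,0],
    [0,0,0],
    [0,0,0],
    [0,0,0],
    [0,0,0],
    [0,0,0]
  ],
  "hand": [0.5,0.5,0.6,0.65,0.7,0.75,0.8,0.85,0.9,0.95,1,1,1]
}}

```text
clock: 20.1
position: [523.0, 187.1, 45.7]
ee_rot: [0.375, -3.119, -0.0]
contact_force: [0.3, 0.3, 0.8]
gripper_width: 85.3
grasp_force: 0.0
```

Request:
{"method": "move_arm", "body": {
  "slide": [
    [0,0,-0.2],
    [0,0,-0.4],
    [0,0,-0.6],
    [0,0,-0.8],
    [0,0,-1],
    [0,0,-1],
    [0,0,-1],
    [0,0,-1],
    [0,0,0],
    [0,0,0],
    [0,0,0]
  ],
  "turn": [
    [0,0,0],
    [0,0,0],
    [0,0,0],
    [0,0,0],
    [0,0,0],
    [0,0,0],
    [0,0,0],
    [0,0,0],
    [0,0,0],
    [0,0,0],
    [0,0,0]
  ],
  "hand": [1,1,1,1,1,1,1,1,1,1,1]
}}

```text
clock: 21.02
position: [523.0, 187.1, 195.9]
ee_rot: [-0.375, 3.119, 0.0]
contact_force: [0.3, -0.0, -0.7]
gripper_width: 85.5
grasp_force: 0.0
```

```bash
python3 - <<'E'
from h import *
o=bot.observe();print(o["clock"],o["position"],o["contact_force"])
i=cams.camera_info("wrist"); im,d=cams.grab_frame("wrist"); q=pts("wrist",d,i).reshape(-1,3); q=q[d.reshape(-1)>0]
n=np.hypot(q[:,0]-522,q[:,1]-187)
r=q[(q[:,2]>74)&(q[:,2]<88)&(n<45)]; print("rim",len(r),cv2.minEnclosingCircle(r[:,:2].astype(np.float32)),np.percentile(r[:,2],[10,50,90]))
b=q[(q[:,2]>3.8)&(q[:,2]<9)&(n<60)]; print("coaster",len(b),cv2.minEnclosingCircle(b[:,:2].astype(np.float32)))
im,d=cams.grab_frame("scene"); cv2.imwrite("pics/s3.png",im[150:450,200:560,::-1].repeat(2,0).repeat(2,1))
E
```

```text
21.0167 [522.9504755  187.06591432 195.86023637] [ 0.26109173 -0.01360694 -0.7364932 ]
rim 1198 ((522.0606689453125, 187.0433349609375), 29.009435653686523) [76.28651575 80.06336106 81.10764659]
coaster 3604 ((522.1680297851562, 186.96902465820312), 49.77862548828125)
```

View pics/s3.png

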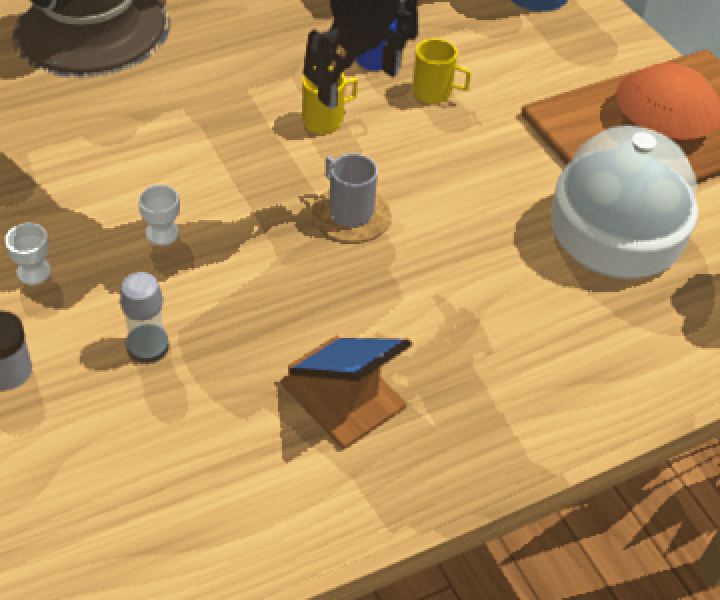

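The cup stands upright in the middle of the coaster at (352,195), the gripper is clear above it, and the grinder at (145,315) hasn't moved.

```bash
python3 -c "
from h import *
print(ticket.sign_off())"
```

```text
the job is handed in; nothing more can be done
None
```

The job is handed in at about 21 s: the cup was tipped about 45° towards the phone and held for over 3 s, then stood upright within about 1 mm of the coaster's centre and released, with the grinder left untouched.

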